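# Fit the outlet plate and hold the dosing shutter half open

### The arm

A 6-joint arm with a two-finger parallel gripper is mounted at the origin on the work surface. World frame = base frame: x ahead of the robot, y to its left, z up, the work surface at z = 0. Lengths are in mm, angles in rad, forces in N, time in s.
With the tool pointing down it reaches from about 350 to 875 mm from the base axis. Payload 4.2 kg.
Tool frame: the origin (TCP) lies at the very end of the fingers, on their centre line; the grasp point (between the pads) lies 19 mm behind it; z points along the fingers, y is the line along which they close (so a half turn about z gives the same grasp; the last joint's range is limited). The gripper opens to 85 mm and grips with 20 to 120 N. Pads are 22 mm wide; open, the fingers measure 114 mm over their backs; the gripper's body (76 mm by 85 mm) begins 54 mm behind the grasp point. The pads swing forward as they close: fully open they stand 13 mm farther back than shut.
Start: joints at [1.4, 0.385, 0.008, 0, -1.194, -0.259], TCP at [260.397, 568.148, 231.312] pointing down, gripper open.
Joint ranges: [-3.14, 3.14], [-1.21, 2.06], [-1.07, 1.41], [-3.16, 2.05], [-2.99, -0.16], [-3.1, 3.1]. Speed limits (rad/s): [2.79, 2.79, 3.14, 3.14, 3.14, 3.14].

### API

Orientations are given as a unit quaternion [x, y, z, w].
In Python, from bench import read_state, get_image, camera_model, job_done gives the robot as it stands.
- The arm moves only by the shell command python3 -m handwheel 'ROWS'. ROWS is JSON, a list of rows, each a list of 7 numbers: the shift along the tool's x, y, z in m, then the turn, a rotation vector about the tool's x, y, z in rad, then the gripper's target within -1 to 1 (fully open at 1, half-way at 0, shut at -1). In form: [[dx, dy, dz, wx, wy, wz, jaw], ...]. A call has 1 to 10 rows; each row is the pose to reach, as a shift and turn from the pose commanded when the call began, along the tool's axes at that moment; what a row does not reach only later rows make up. A row lasts 1/8 s, in which the tool goes at most 62.5 mm and 10.7 degrees, less where a joint would pass 70% of its speed; a pose out of reach is approached as far as the arm can. A call with a gripper value outside its range is refused whole. The fingers move at their own pace and stop on an object; the grip force is fixed at half the most. Time passes only in rows, so rows that repeat a pose let the fingers close. It gives the time, the measured TCP pose, the force, the opening and the grip force at its end, in the units of the state.
- read_state(): the state, without advancing time (a new reading comes with each control period).
- get_image(name): name is "scene" or "top" or "wrist"; returns (picture, depth): 480x640x3 uint8, blue, green, red; 480x640 float32, mm along the optical axis (not along the pixel's ray), 0 where there is no reading.
- camera_model(name): a dict with "K" (3x3 intrinsics, pixels), "dist" ([k1, k2, p1, p2, k3] as OpenCV has them; the pictures are not rectified), "rvec" (rotation vector, rad) and "tvec" (3), from world to camera coordinates, as OpenCV has them; the wrist camera has in their place "hand_eye" (4x4, takes a point from camera to tool coordinates, whose origin is the TCP and whose axes are the flange's). Camera axes: x right, y down, z forward; pixel columns grow to the right and rows downward; lengths in mm; the calibration is good to about 2 mm. A picture is of the moment at which its call begins: read the wrist's pose just before it. camera_model takes no time and is no camera call.
- job_done(): hands the job in; it is judged then, once.
The state is a dict: "clock": time; "joints": joint angles; "joint_vel": joint speeds; "joint_efforts": joint torques, N m; "position": TCP position; "ee_rot": TCP orientation; "contact_force": force on the tool from outside, world axes, zero at the start; "wrist_torque": the same for the moment, N m; "gripper_width": finger opening in mm; "grasp_force": force on a finger pad.
Only numpy, scipy, OpenCV 4.12 (cv2) and the standard library are available. Lean on these libraries where they do the work, as an engineer would, in place of code of your own. Each camera call takes 0.05 s, during which the arm holds its last target. There are 200 camera calls.

### The job

Pick up the loose outlet plate by its black fin and lower it over the two pins of the dispensing gate, wide hole on the thick pin, until it lies flush on the rails, then let go of it. Only after that, slide the sprung shutter by its orange tab to half open, so that the tab stands level with the red marks, never letting it run wide open, and finish while still holding it there, as its spring would shut it. Leave the jar, the brass pan, the mortar and the weight where they stand.

Things in the scene. Friction and masses are not known exactly. Their poses are not given: they have to be found in the camera images.
- gate: Dispensing gate, fixed: white base 100 mm wide (x), 292 mm long (y -65 to +227 mm), two aluminium rails on top (tops at z = 50 mm, x = +-24 to +-50 mm), between them a channel with a blue shutter blade. Origin on the counter under the middle of the plate's seat, z up. Plate home: its frame matches this one, 50 mm up. From y = 167 mm a block with spring tube, 75 mm high.
- pin_thick (a point): Tip of the thick steel pin, 12 mm diameter, upright on a rail, at gate x = -36, y = -42, z = 72 mm. It stands 22 mm above the rail: straight for 14 mm, then a taper of 8 mm to under half the diameter. Axes as the gate's.
- pin_thin (a point): Tip of the thin steel pin, 8 mm diameter, at gate x = +36, y = +42, z = 72 mm; same shape and height as the thick one. Axes as the gate's.
- half_mark (a point): Point midway between the two red stripes on the rail tops, at gate x = 0, y = 125, z = 50 mm: half open when the tab's middle is level with them. Black stripes at y = 100 mm (shut) and y = 150 mm (wide open). Axes as the gate's.
- outlet_plate: Loose aluminium plate, about 0.2 to 0.34 kg, 100 (x) x 120 (y) x 8 mm, flat on the counter, turned up to 52 degrees from the gate. Origin: centre of its underside, z up. Round holes 15 mm wide at x = -36, y = -42 mm (goes on the thick pin) and 11 mm wide at x = +36, y = +42 mm (thin pin): it fits one way round. Rectangular outlet 43 x 53 mm centred at x = 0, y = +22 mm.
- fin (a point): Middle of the top edge of the plate's upright black fin, its handle: 40 mm along plate x, 12 mm thick along plate y, from z = 8 to 46 mm; this point is at plate x = 0, y = -16, z = 46 mm. Pinch it across y from above. Axes as the plate's.
- shutter (a joint): Travel of the sprung shutter along the gate's +y, in m: 0 shut (rest), 0.025 half open, 0.050 wide open (stop). Its spring pushes it shut with about 3 N at 0, 8 N at half and 13 N at 0.050; let go, it shuts.
- shutter_tab (a point): Middle of the top of the shutter's upright orange tab: 12 mm thick along gate x, 24 mm long along gate y, from z = 45 to 95 mm above the counter; at gate x = 0, y = 100 mm when shut, 125 mm at half open. Pinch it across x from above, fingertips above the rail tops (z = 50 mm). A steel rod leaves its +y face at z = 62 mm. Axes as the gate's.
- jar: Amber glass jar with white cap, 64 mm diameter, 75 mm high, standing on the counter; origin at the centre of its underside. Bystander.
- pan: Small brass pan, 90 mm across, 30 mm high; origin at the centre of its underside. Bystander.
- mortar: White ceramic mortar, 76 mm across, 60 mm high; origin at the centre of its underside. Bystander.
- weight: Brass balance weight with a knob, 36 mm diameter, 46 mm high; origin at the centre of its underside. Bystander.
Mind the look-alikes: they are no part of the job. Leave any blue or purple look-alike of the outlet_plate alone.

How it is judged (in metres and radians):
On the way, in this order (a step that is already met when the one before it is completed fails the run):
1. the plate lies flush on the rails over both pins, let go of, the shutter still shut (x of outlet_plate in the frame of gate between -0.004 and 0.004 m and y of outlet_plate in the frame of gate between -0.004 and 0.004 m and z of outlet_plate in the frame of gate between 0.048 and 0.0525 m and angle between the z axis of outlet_plate and the z axis of gate, either way round below 0.035 rad and angle between the x axis of outlet_plate and the x axis of gate, either way round below 0.08 rad and contact force between the fingers and outlet_plate below 0.2 N and value of joint shutter below 0.006 m), for 0.3 s.
2. the shutter is held at half travel by the fingers (value of joint shutter between 0.02 and 0.03 m and contact force between the fingers and shutter above 2 N), for 0.5 s.
At the end, for the whole second after the job is handed in: The fingers hold the shutter between 20 and 30 mm of its 50 mm travel, at rest, through the last second; the outlet plate lies flush on the rails (within 2 mm in height, 4 mm sideways, 2 degrees of tilt), untouched by the robot (all of step 2 and x of outlet_plate in the frame of gate between -0.004 and 0.004 m and y of outlet_plate in the frame of gate between -0.004 and 0.004 m and z of outlet_plate in the frame of gate between 0.048 and 0.0525 m and angle between the z axis of outlet_plate and the z axis of gate, either way round below 0.035 rad and angle between the x axis of outlet_plate and the x axis of gate, either way round below 0.08 rad and contact force between each of the arm, the fingers and outlet_plate below 0.2 N and velocity of joint shutter between -0.01 and 0.01 m/s); the arm keeps its last pose, push and grip.
It fails at once if the shutter is opened more than 12 mm while the plate is not home (value of joint shutter above 0.012 m and not (x of outlet_plate in the frame of gate between -0.004 and 0.004 m and y of outlet_plate in the frame of gate between -0.004 and 0.004 m and z of outlet_plate in the frame of gate between 0.048 and 0.0525 m and angle between the z axis of outlet_plate and the z axis of gate, either way round below 0.035 rad and angle between the x axis of outlet_plate and the x axis of gate, either way round below 0.08 rad)).
It fails at once if the shutter runs wide open (past 42 mm) (value of joint shutter above 0.042 m).
It fails at once if the jar, pan, mortar or weight is shifted more than 20 mm or tipped (distance of any of jar, pan, mortar, weight from where it was at the start of the episode above 0.02 m or angle between any of jar, pan, mortar, weight's own z axis and vertical above 0.3 rad).
It also fails if it takes over 48 s, if anything falls off the work surface, if the arm or the gripper's body presses on something with over 40 N, if the wrist force passes 120 N, or if a joint passes its speed limit or range.

## Working session

There is one attempt and no reset: what is moved stays moved. The work goes in short steps, Python scripts to look and compute and a shell command to move; the robot and the scene stay as the last step left them, time stands still between calls to the robot, and variables do not carry over. Pictures are saved under pics/ and viewed, at most 12 in all, crops included, and the job is handed in when it is done.

```bash
mkdir -p pics; ls; python3 - <<'E'
from bench import *
import cv2,numpy as np,pickle
s=read_state();print({k:np.round(v,3).tolist() for k,v in s.items()})
d={}
for n in("scene","top"):
    im,z=get_image(n);cv2.imwrite(f"pics/{n}0.png",im);d[n]=(im,z,camera_model(n));print(n,camera_model(n))
d["wristm"]=camera_model("wrist");print(d["wristm"])
pickle.dump(d,open("d0.pkl","wb"))
E
```

```text
pics
{'clock': 0.0, 'joints': [1.4, 0.386, 0.007, -0.001, -1.194, -0.259], 'joint_vel': [0.001, -0.001, 0.002, -0.001, 0.0, -0.0], 'joint_efforts': [0.0, -39.229, 18.841, 4.186, -0.005, -0.0], 'position': [260.176, 567.626, 230.234], 'ee_rot': [0.977, -0.213, -0.0, 0.001], 'contact_force': [0.751, -0.748, 0.109], 'wrist_torque': [0.019, 0.025, 0.006], 'grasp_force': 0.0, 'gripper_width': 85.56}
scene {'K': array([[606.46976433,   0.        , 322.76953421],
       [  0.        , 606.46976433, 241.99287258],
       [  0.        ,   0.        ,   1.        ]]), 'dist': array([0.03760873, 0.        , 0.        , 0.        , 0.        ]), 'rvec': array([ 2.01269693,  0.96894369, -0.52232554]), 'tvec': array([-296.96082076, -199.62479829, 1476.29883682])}
top {'K': array([[559.97091872,   0.        , 325.22918855],
       [  0.        , 559.97091872, 238.25867716],
       [  0.        ,   0.        ,   1.        ]]), 'dist': array([-0.13046819,  0.        ,  0.        ,  0.        ,  0.        ]), 'rvec': array([ 2.08341799, -2.13772875,  0.19205566]), 'tvec': array([ -30.46009871,  560.69720147, 1273.43709777])}
{'K': array([[348.43425904,   0.        , 319.21402333],
       [  0.        , 348.43425904, 248.10101827],
       [  0.        ,   0.        ,   1.        ]]), 'dist': array([-0.04663475,  0.        ,  0.        ,  0.        ,  0.        ]), 'hand_eye': array([[-8.64267209e-04, -9.59374303e-01, -2.82135074e-01,
         7.11155190e+01],
       [ 9.99999572e-01, -9.21997783e-04,  7.18596956e-05,
        -1.44518545e-01],
       [-3.29068258e-04, -2.82134891e-01,  9.59374689e-01,
        -1.43114610e+02],
       [ 0.00000000e+00,  0.00000000e+00,  0.00000000e+00,
         1.00000000e+00]])}
```

View pics/top0.png

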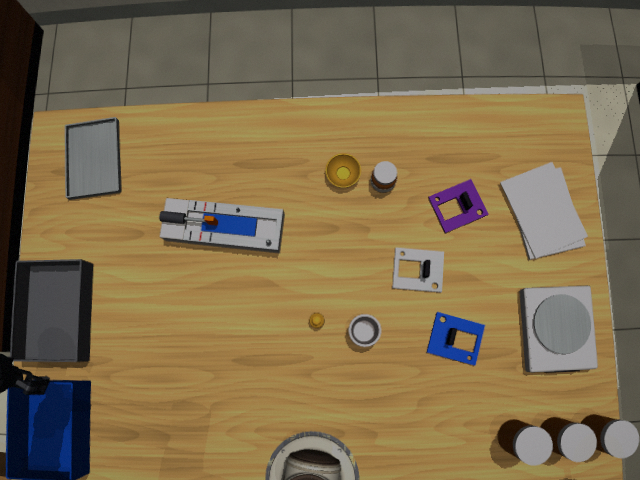

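View pics/scene0.png

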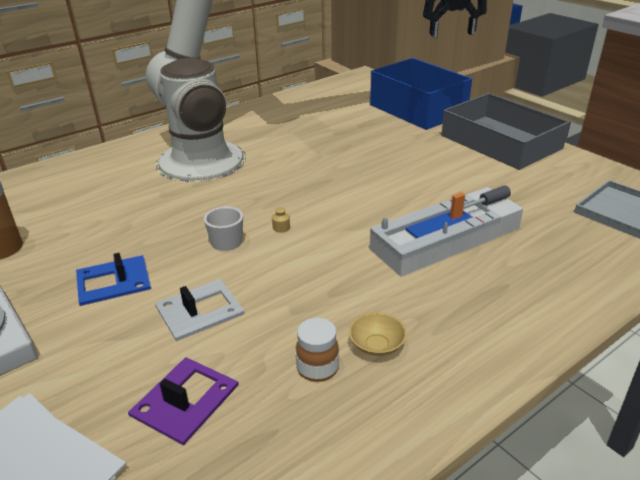

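The top view shows the silver plate at (418,270), with its fin at (427,269), outlet at (409,269), and holes at (402,253) and (435,286). The gate is at (222,226), with the tab at (210,220), thick pin at (268,243) and thin pin at (238,209).

```bash
cat > h.py <<'E'
import cv2,numpy as np
from scipy.spatial.transform import Rotation as R
from bench import *
def pose(name,s=None):
    "K,dist,Rcw(cam->world),origin"
    m=camera_model(name)
    if name=="wrist":
        Rt=R.from_quat(s["ee_rot"]).as_matrix();H=m["hand_eye"]
        return m["K"],m["dist"],Rt@H[:3,:3],Rt@H[:3,3]+np.array(s["position"])
    Rw=cv2.Rodrigues(m["rvec"])[0];return m["K"],m["dist"],Rw.T,-Rw.T@m["tvec"]
def ray(P,uv,z):
    K,d,Rc,o=P
    n=cv2.undistortPoints(np.array(uv,float).reshape(-1,1,2),K,d)[:,0]
    v=np.c_[n,np.ones(len(n))]@Rc.T
    return o+v*((z-o[2])/v[:,2])[:,None]
def proj(P,X):
    K,d,Rc,o=P
    return cv2.projectPoints(np.array(X,float).reshape(-1,1,3),cv2.Rodrigues(Rc.T)[0],-Rc.T@o,K,d)[0][:,0]
def totool(s,X):
    "world point -> tool axes, m"
    return R.from_quat(s["ee_rot"]).inv().apply(np.array(X)-s["position"])/1000
def yaw(s): # world heading of tool y, deg
    y=R.from_quat(s["ee_rot"]).apply([0,1,0]);return np.degrees(np.arctan2(y[1],y[0]))
E
python3 - <<'E'
from h import *
P=pose("top")
a=ray(P,[(402,253),(435,286)],8);print("holes thin,thick",a)
print("fin",ray(P,[(427,269)],46))
g=ray(P,[(238,209),(268,243)],72);print("pins thin,thick",g)
print("tab",ray(P,[(210,219)],95))
for h in(a,g):
    d=h[0]-h[1];print(np.hypot(*d[:2]),np.degrees(np.arctan2(d[1],d[0])-np.arctan2(84,72)),h.mean(0))
print("others",ray(P,[(343,170),(384,175),(365,328),(317,320)],40))
s=read_state();print(yaw(s),R.from_quat(s["ee_rot"]).as_matrix().round(3))
E
```

```text
holes thin,thick [[ 527.2187607  -231.07025311    8.        ]
 [ 443.8942646  -307.33323197    8.        ]]
fin [[ 480.74970278 -283.76278929   46.        ]]
pins thin,thick [[633.11696441 160.92077313  72.        ]
 [548.71165469  89.36796653  72.        ]]
tab [[605.08080338 222.86426901  95.        ]]
112.9558037217223 -6.932308870876613 [ 485.55651265 -269.20174254    8.        ]
110.65288265639904 -9.109802876202924 [590.91430955 125.14436983  72.        ]
others [[ 732.96361977  -92.54988856   40.        ]
 [ 717.29128256 -192.91651879   40.        ]
 [ 346.86790781 -132.2850544    40.        ]
 [ 368.36140053  -20.76199171   40.        ]]
-114.63337021440695 [[ 0.909 -0.417 -0.001]
 [-0.417 -0.909 -0.002]
 [ 0.     0.002 -1.   ]]
```

```bash
python3 -m handwheel '[[0.553,0.682,0,0,0,-0.31,1],[0.553,0.682,0,0,0,-0.31,1],[0.553,0.682,0,0,0,-0.31,1],[0.553,0.682,0,0,0,-0.31,1],[0.553,0.682,0,0,0,-0.31,1],[0.553,0.682,0,0,0,-0.31,1],[0.553,0.682,0,0,0,-0.31,1],[0.553,0.682,0,0,0,-0.31,1],[0.553,0.682,0,0,0,-0.31,1],[0.553,0.682,0,0,0,-0.31,1]]'
python3 - <<'E'
from h import *
s=read_state();print(s["position"],yaw(s),totool(s,[478,-283,232]),s["joint_vel"].round(2) if hasattr(s["joint_vel"],'round') else s["joint_vel"])
E
```

```text
clock: 1.35
position: [415.9, -39.2, 231.5]
ee_rot: [0.998, -0.06, 0.0, -0.0]
contact_force: [1.4, 0.6, 0.4]
gripper_width: 85.4
grasp_force: 0.0
[415.91030711 -39.17413813 231.45567173] -96.83861690615551 [ 0.09068147  0.23469772 -0.00057213] [-1.32  0.27  0.27  0.    0.    1.3 ]
```

```bash
python3 -m handwheel '[[0.085,0.22,0,0,0,0,1],[0.085,0.22,0,0,0,0,1],[0.085,0.22,0,0,0,0,1],[0.085,0.22,0,0,0,0,1],[0.085,0.22,0,0,0,0,1],[0.085,0.22,0,0,0,0,1],[0.085,0.22,0,0,0,0,1]]'
python3 - <<'E'
from h import *
s=read_state();im,z=get_image("wrist");cv2.imwrite("pics/w1.png",im)
print(s["position"],yaw(s))
import pickle;pickle.dump((s,im,z),open("w1.pkl","wb"))
E
```

```text
clock: 2.22
position: [473.8, -264.7, 231.5]
ee_rot: [0.998, -0.059, 0.0, -0.0]
contact_force: [0.5, 0.5, 0.4]
gripper_width: 85.3
grasp_force: 0.0
[ 473.81807763 -264.68933805  231.45831123] -96.78011410681303
```

View pics/w1.png

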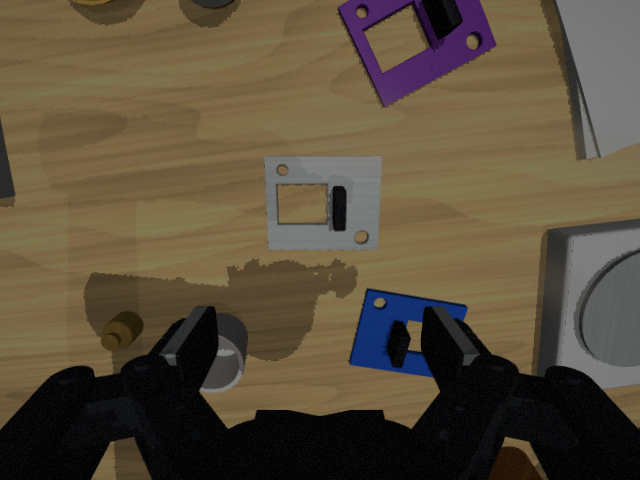

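The wrist picture shows the silver plate with corners (265,157) and (378,250). The thin hole is at (282,169), the wide hole at (361,237) and the fin at (338,208). The blue and purple plates stand clear of it.

```bash
cat > plate.py <<'E'
from h import *
import pickle
s,im,z=pickle.load(open("w1.pkl","rb"));P=pose("wrist",s)
hsv=cv2.cvtColor(im,cv2.COLOR_BGR2HSV);m=((hsv[...,1]<40)&(hsv[...,2]>60)).astype(np.uint8)
m[:140]=0;m[265:]=0;m[:,:250]=0;m[:,395:]=0
cs,h=cv2.findContours(m,cv2.RETR_CCOMP,cv2.CHAIN_APPROX_NONE)
i=max(range(len(cs)),key=lambda i:cv2.contourArea(cs[i]))
r=ray(P,cs[i][:,0],8)[:,:2];rr=cv2.minAreaRect(r.astype(np.float32));print("outer",rr)
j=h[0,i,2]
while j>=0:
    a=cv2.contourArea(cs[j])
    if a>30:
        e=cv2.minEnclosingCircle(cs[j])[0];print(a,e,ray(P,[e],8)[0])
    j=h[0,j,0]
# fin top: dark region
b=((hsv[...,2]<45)).astype(np.uint8);b[:175]=0;b[240:]=0;b[:,:325]=0;b[:,355:]=0
c=max(cv2.findContours(b,0,1)[0],key=cv2.contourArea);print("dark",cv2.boundingRect(c))
for zz in(8,46):print(zz,proj(P,[[480,-283,zz]]))
print(np.median(z[190:225,333:343]), np.median(z[165:175,300:340]))
E
python3 plate.py
```

```text
outer ((485.2252197265625, -269.29864501953125), (120.12320709228516, 99.15448760986328), 83.1852035522461)
154.0 (360.7828369140625, 236.4595947265625) [ 445.17953984 -306.45388658    8.        ]
648.5 (339.0, 208.0) [ 479.01967558 -286.16141069    8.        ]
2068.5 (301.0, 203.0) [ 489.10762021 -246.82011211    8.        ]
105.5 (282.1896667480469, 169.3275909423828) [ 526.06476719 -232.1952226     8.        ]
dark (332, 186, 14, 45)
8 [[335.94126925 207.4406405 ]]
46 [[337.78677875 214.19831077]]
331.23676 357.7571
```

```bash
python3 -m handwheel '[[0.012,0.019,0.05,0,0,0,1],[0.012,0.019,0.10,0,0,0,1],[0.012,0.019,0.15,0,0,0,1],[0.012,0.019,0.185,0,0,0,1],[0.012,0.019,0.205,0,0,0,1],[0.012,0.019,0.2165,0,0,0,1],[0.012,0.019,0.2165,0,0,0,1],[0.012,0.019,0.2165,0,0,0,1]]'
```

```text
clock: 3.28
position: [484.6, -286.1, 15.9]
ee_rot: [0.998, -0.06, 0.001, 0.0]
contact_force: [-0.1, 0.7, -0.4]
gripper_width: 85.5
grasp_force: 0.0
```

Within about 1 mm. Close, then lift 150 mm.

```bash
python3 -m handwheel '[[0,0,0,0,0,0,-1],[0,0,0,0,0,0,-1],[0,0,0,0,0,0,-1],[0,0,0,0,0,0,-1],[0,0,0,0,0,0,-1],[0,0,0,0,0,0,-1],[0,0,0,0,0,0,-1]]'
python3 -m handwheel '[[0,0,-0.02,0,0,0,-1],[0,0,-0.06,0,0,0,-1],[0,0,-0.11,0,0,0,-1],[0,0,-0.15,0,0,0,-1],[0,0,-0.17,0,0,0,-1],[0,0,-0.17,0,0,0,-1],[0,0,-0.17,0,0,0,-1]]'
python3 - <<'E'
from h import *
s=read_state();im,z=get_image("wrist");cv2.imwrite("pics/w2.png",im)
print(s["position"],yaw(s))
import pickle;pickle.dump((s,im,z),open("w2.pkl","wb"))
E
```

```text
clock: 4.15
position: [483.8, -286.1, 15.0]
ee_rot: [0.998, -0.06, 0.0, 0.0]
contact_force: [0.1, 1.2, 3.6]
gripper_width: 11.3
grasp_force: 59.3
clock: 5.03
position: [482.5, -285.5, 182.8]
ee_rot: [0.998, -0.06, -0.002, -0.001]
contact_force: [-0.6, -0.4, -3.0]
gripper_width: 11.0
grasp_force: 58.9
[ 482.49078625 -285.5355291   182.78649597] -96.8996038524571
```

View pics/w2.png

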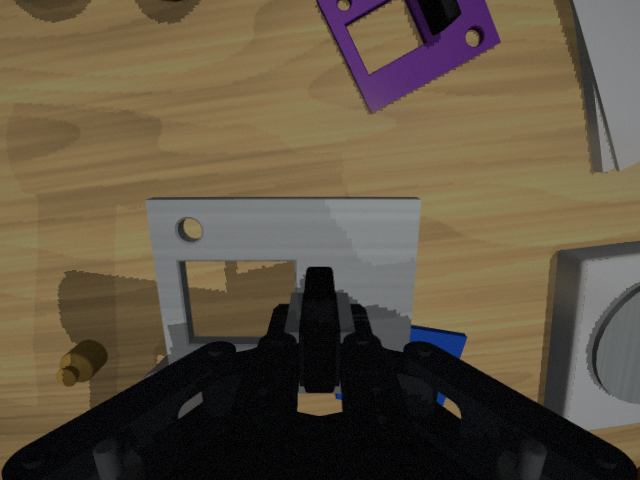

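The plate is held squarely in the wrist view, with the thin hole at (190,229) and the far edge at row 199. Next I'll carry it to just short of the gate and look at the pins.

```bash
python3 -m handwheel '[[-0.005,-0.03,-0.01,0,0,0.0,-1],[-0.012,-0.075,-0.02,0,0,0.01,-1],[-0.02,-0.125,-0.03,0,0,0.02,-1],[-0.027,-0.18,-0.03,0,0,0.03,-1],[-0.035,-0.235,-0.03,0,0,0.04,-1],[-0.042,-0.29,-0.03,0,0,0.04,-1],[-0.05,-0.34,-0.03,0,0,0.04,-1],[-0.055,-0.375,-0.03,0,0,0.04,-1],[-0.057,-0.391,-0.03,0,0,0.04,-1],[-0.057,-0.391,-0.03,0,0,0.04,-1]]'
python3 -m handwheel '[[0,0,0,0,0,0,-1],[0,0,0,0,0,0,-1]]'
python3 - <<'E'
from h import *
s=read_state();im,z=get_image("wrist");cv2.imwrite("pics/w3.png",im)
print(s["position"],yaw(s))
import pickle;pickle.dump((s,im,z),open("w3.pkl","wb"))
E
```

```text
clock: 6.32
position: [473.4, 109.3, 213.8]
ee_rot: [0.997, -0.079, -0.001, 0.001]
contact_force: [-0.2, 0.5, -1.9]
gripper_width: 11.0
grasp_force: 59.1
clock: 6.58
position: [473.7, 107.9, 214.6]
ee_rot: [0.997, -0.081, -0.0, 0.0]
contact_force: [-0.2, 0.2, -3.2]
gripper_width: 11.1
grasp_force: 59.1
[473.74922916 107.93649138 214.63859675] -99.24454880822844
```

View pics/w3.png

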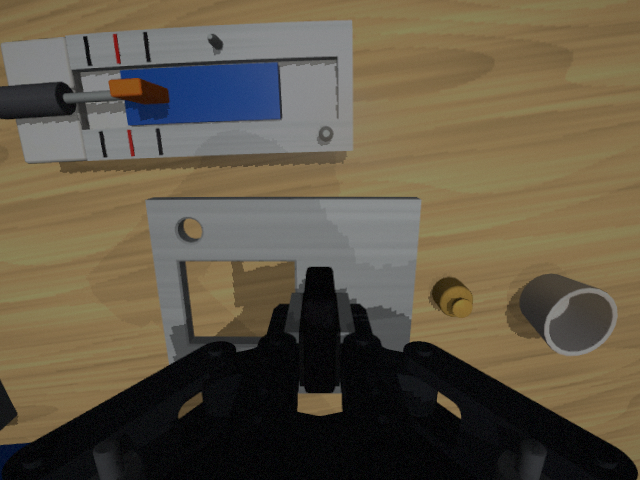

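The gate is at the upper left of the view. The thin pin is near (215,41), the thick pin near (326,134), the red stripes at (116,48) and (130,143), and the tab at (128,88). I'll zoom in for the pin tips.

```bash
python3 - <<'E'
from h import *
import pickle
s,im,z=pickle.load(open("w3.pkl","rb"))
c=[cv2.resize(im[y:y+40,x:x+40],(390,390),interpolation=cv2.INTER_NEAREST) for x,y in((195,20),(306,114))]
cv2.imwrite("pics/pins.png",np.hstack(c))
P=pose("wrist",s)
p=ray(P,[(215,40),(326,134)],72);d=p[0]-p[1];print(p,np.hypot(*d[:2]),np.degrees(np.arctan2(d[1],d[0]))-49.4)
hsv=cv2.cvtColor(im,cv2.COLOR_BGR2HSV)
red=((hsv[...,1]>150)&((hsv[...,0]<5)|(hsv[...,0]>175))&(hsv[...,2]>80)).astype(np.uint8);red[200:]=0
n,_,st,ce=cv2.connectedComponentsWithStats(red)
for k in range(1,n):
    if st[k,4]>30:print("red",st[k],ray(P,[ce[k]],50))
# predicted gate corner pixels
# plate outer in hand
for nm,zz in(("w2.pkl",None),("w3.pkl",None)):
    s,im,_=pickle.load(open(nm,"rb"));P=pose("wrist",s);zt=s["position"][2]-7
    g=cv2.cvtColor(im,cv2.COLOR_BGR2GRAY)
    hs=cv2.cvtColor(im,cv2.COLOR_BGR2HSV);w=((hs[...,1]<50)&(hs[...,2]>55)).astype(np.uint8)
    w[:190]=0;w[345:]=0;w[:,:140]=0;w[:,425:]=0
    cs,h=cv2.findContours(w,cv2.RETR_CCOMP,cv2.CHAIN_APPROX_NONE)
    i=max(range(len(cs)),key=lambda i:cv2.contourArea(cs[i]));print(nm,cv2.boundingRect(cs[i]))
    # far edge: topmost white px per column; side edges per row
    cols=np.arange(165,405,4);top=[np.nonzero(w[:,c])[0][0] for c in cols]
    rows=np.arange(215,300,4);L=[np.nonzero(w[r])[0][0] for r in rows];Rr=[np.nonzero(w[r])[0][-1] for r in rows]
    for lab,uv in(("far",np.c_[cols,top]),("L",np.c_[L,rows]),("R",np.c_[Rr,rows])):
        q=totool(s,ray(P,uv,zt))*1000;print(lab,np.median(q,0).round(1),"edges",q[0].round(1),q[-1].round(1))
    j=h[0,i,2]
    while j>=0:
        a=cv2.contourArea(cs[j])
        if 150<a<900:
            e=cv2.fitEllipse(cs[j]);print("hole",a,e[0],e[1],(totool(s,ray(P,[e[0]],zt))*1000).round(1))
        j=h[0,j,0]
E
```

```text
[[632.02318851 160.44861665  72.        ]
 [552.09667195  89.94811961  72.        ]] 106.57658341404786 -7.985565657122052
red [113  34   8  29  97] [[647.74125644 246.21392217  50.        ]]
red [128 130   6  26  74] [[573.83560212 256.14752704  50.        ]]
w2.pkl (145, 197, 276, 148)
far [ 50.  -15.9   6.8] edges [ 50.3 -67.3   6.9] [50.  35.   6.8]
L [ 22.8 -76.3   7. ] edges [ 42.4 -76.4   7. ] [  1.9 -76.4   7.1]
R [22.8 43.5  6.9] edges [42.2 43.4  6.8] [ 2.  43.4  6.9]
hole 444.5 (189.5591278076172, 228.6820068359375) (21.926855087280273, 25.86618423461914) [[ 36.1 -57.9   7. ]]
w3.pkl (145, 197, 276, 148)
far [ 50.  -15.9   7. ] edges [ 50.2 -67.3   7. ] [50. 35.  7.]
L [ 22.9 -76.2   7. ] edges [ 42.4 -76.4   7. ] [  1.9 -76.4   7. ]
R [22.8 43.5  7. ] edges [42.1 43.5  7. ] [ 2.  43.4  7. ]
hole 443.0 (189.63755798339844, 228.831787109375) (21.845823287963867, 26.24653434753418) [[ 36.  -57.9   7. ]]
```

View pics/pins.png

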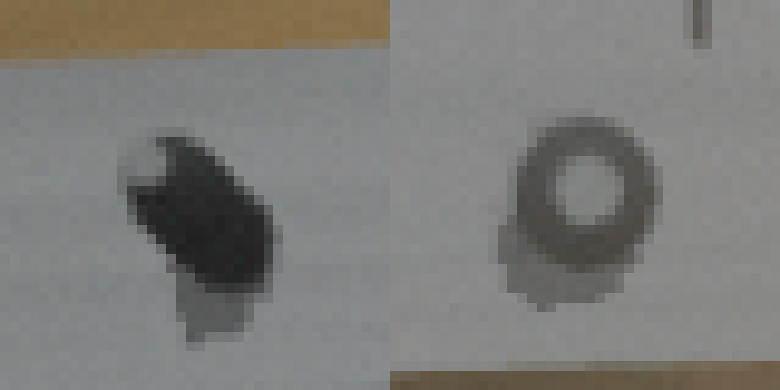

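```bash
python3 - <<'E'
from h import *
import pickle
s,im,z=pickle.load(open("w3.pkl","rb"));P=pose("wrist",s)
p=ray(P,[(209.4,36.4),(325.8,132.8)],72)[:,:2];r=ray(P,[(116.5,48),(130.5,143)],50)[:,:2]
d=p[0]-p[1];print(p,np.hypot(*d),np.degrees(np.arctan2(d[1],d[0]))-49.4)
d=r[0]-r[1];print(r,np.hypot(*d),np.degrees(np.arctan2(d[1],d[0])))
# rail edges of gate end/near side at z=50
hs=cv2.cvtColor(im,cv2.COLOR_BGR2HSV);w=((hs[...,1]<50)&(hs[...,2]>90)).astype(np.uint8)
E1=[];E2=[]
cols=np.arange(180,345,5);near=[np.nonzero(w[100:175,c])[0][-1]+100 for c in cols];far=[np.nonzero(w[10:100,c])[0][0]+10 for c in cols]
rows=np.arange(28,148,5);end=[np.nonzero(w[r_,320:380])[0][-1]+320 for r_ in rows]
for n,uv in(("near",np.c_[cols,near]),("far",np.c_[cols,far]),("end",np.c_[end,rows])):
    q=ray(P,uv,50)[:,:2].astype(np.float32);l=cv2.fitLine(q,cv2.DIST_HUBER,0,.01,.01).ravel();print(n,l,np.degrees(np.arctan2(l[1],l[0])),q.mean(0))
A=np.array([[36,42],[-36,-42]]);mid=p.mean(0)
print("mid",mid)
E
```

```text
[[635.14721612 164.00257349]
 [553.01246475  89.96133883]] 110.58129051719797 -7.366588511299035
[[647.96871898 246.05166645]
 [573.83112193 256.186115  ]] 74.82706959576169 -7.783963438622177
near [1.3115321e-01 9.9136209e-01 5.4666693e+02 1.4773421e+02] 82.46376 [546.667   147.73422]
far [1.3239411e-01 9.9119717e-01 6.4517242e+02 1.3236575e+02] 82.39204 [644.5259  127.62265]
end [ 9.9022341e-01 -1.3949050e-01  5.8666406e+02  6.2492382e+01] -8.018365 [586.4698    62.514446]
mid [594.07984044 126.98195616]
```

```bash
python3 -m handwheel '[[0.04,-0.008,0,0,0,-0.01,-1],[0.085,-0.016,0,0,0,-0.029,-1],[0.116,-0.022,0.02,0,0,-0.029,-1],[0.116,-0.022,0.06,0,0,-0.029,-1],[0.116,-0.022,0.085,0,0,-0.029,-1],[0.116,-0.022,0.1,0,0,-0.029,-1],[0.116,-0.022,0.1,0,0,-0.029,-1],[0.116,-0.022,0.1,0,0,-0.029,-1],[0.116,-0.022,0.1,0,0,-0.029,-1]]'
python3 - <<'E'
from h import *
s=read_state();im,z=get_image("wrist");cv2.imwrite("pics/w4.png",im)
print(s["position"],yaw(s),(totool(s,[592,111.1,115])*1000).round(1),s["contact_force"])
import pickle;pickle.dump((s,im,z),open("w4.pkl","wb"))
E
```

```text
clock: 7.75
position: [592.6, 112.5, 116.3]
ee_rot: [0.998, -0.065, 0.001, -0.001]
contact_force: [-0.2, -0.2, -1.7]
gripper_width: 11.0
grasp_force: 59.0
[592.59372782 112.51042526 116.2867039 ] -97.48145069703271 [-0.4  1.5  1.3] [-0.2150156  -0.15682272 -1.72511193]
```

View pics/w4.png

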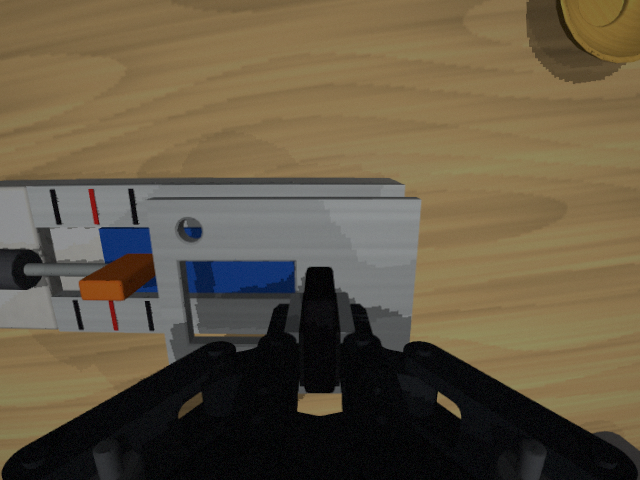

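The plate hovers over the gate. The red stripes are at (95,207) and (113,315), and the blade shows through the outlet. I'll do a quick numeric cross-check of the gate pose from here.

```bash
python3 - <<'E'
from h import *
import pickle
s,im,z=pickle.load(open("w4.pkl","rb"));P=pose("wrist",s)
hsv=cv2.cvtColor(im,cv2.COLOR_BGR2HSV)
red=((hsv[...,1]>130)&((hsv[...,0]<6)|(hsv[...,0]>174))&(hsv[...,2]>60)).astype(np.uint8)
n,_,st,ce=cv2.connectedComponentsWithStats(red)
C=np.array([594.1,127.05]);t=np.radians(-7.6);B=np.array([[np.cos(t),-np.sin(t)],[np.sin(t),np.cos(t)]])
for k in range(1,n):
    if st[k,4]>60:print("red",st[k],(ray(P,[ce[k]],50)[0,:2]-C)@B)
# blade edge / far rail edge: strongest vertical gradient rows ~ 180-195
w=((hsv[...,1]<50)&(hsv[...,2]>55))
# far top edge of rail: bright->dark side face? print column profile
for c in(200,300,390):print(c,im[174:202,c].mean(1).astype(int))
pr=proj(P,np.c_[(C+np.array([[50,-65],[50,0],[50,60],[0,125]])@B.T),[50]*4]);print(pr)
E
```

```text
red [ 89 189  10  35 165] [ 37.0224348 125.4754197]
red [109 301   9  29 123] [-37.18527211 125.46843399]
200 [102 104 104  83  69  68  66  66  61  56  65 121 122 121 119 121 123 124
 124 125 127 128 123  56  58  82 124 126]
300 [111 108 108  90  70  66  66  66  64  60  84 126 127 126 127 126 124 127
 126 125 130 131 113  59  66 100 126 127]
390 [116 114 114 115  94  75  74  75  72  64  85 140 137 136 137 133 133 135
 136 134 135 136 124  62  74 111 140 139]
[[404.39778015 184.17603896]
 [295.47673243 183.86719232]
 [195.47705424 184.10696069]
 [104.03043416 262.89171647]]
```

```bash
python3 -m handwheel '[[-0.0004,0.0013,0.012,0,0,-0.002,-1],[-0.0004,0.0013,0.022,0,0,-0.002,-1],[-0.0004,0.0013,0.025,0,0,-0.002,-1],[-0.0004,0.0013,0.025,0,0,-0.002,-1],[-0.0004,0.0013,0.025,0,0,-0.002,-1],[-0.0004,0.0013,0.025,0,0,-0.002,-1]]'
python3 -c "
from h import *
s=read_state();print(s['position'],yaw(s),(totool(s,[592,111.3,65])*1000).round(1))"
```

```text
clock: 8.55
position: [591.5, 111.1, 90.1]
ee_rot: [0.998, -0.064, 0.0, -0.0]
contact_force: [-0.4, -0.5, -2.7]
gripper_width: 11.3
grasp_force: 59.1
[591.51795841 111.06213426  90.13302637] -97.37411965436148 [ 0.4 -0.3 25.1]
```

```bash
python3 -m handwheel '[[0.0004,-0.0003,0.004,0,0,0.003,-1],[0.0004,-0.0003,0.008,0,0,0.003,-1],[0.0004,-0.0003,0.012,0,0,0.003,-1],[0.0004,-0.0003,0.012,0,0,0.003,-1]]'
python3 -m handwheel '[[0,0,0.004,0,0,0,-1],[0,0,0.008,0,0,0,-1],[0,0,0.011,0,0,0,-1],[0,0,0.0125,0,0,0,-1],[0,0,0.0125,0,0,0,-1],[0,0,0.0125,0,0,0,-1]]'
```

```text
clock: 9.05
position: [591.4, 111.1, 77.2]
ee_rot: [0.998, -0.066, -0.001, 0.0]
contact_force: [-0.2, -0.3, -2.4]
gripper_width: 11.1
grasp_force: 59.1
clock: 9.8
position: [591.8, 111.2, 65.4]
ee_rot: [0.998, -0.066, 0.0, -0.0]
contact_force: [0.2, -0.2, -3.0]
gripper_width: 10.9
grasp_force: 59.1
```

```bash
python3 -m handwheel '[[0,0,0.001,0,0,0,-1],[0,0,0.001,0,0,0,-1]]'
```

```text
clock: 10.05
position: [591.9, 111.3, 65.1]
ee_rot: [0.998, -0.066, 0.0, -0.0]
contact_force: [-1.4, 1.0, 2.9]
gripper_width: 11.5
grasp_force: 59.9
```

```bash
python3 -m handwheel '[[0,0,0,0,0,0,0.3],[0,0,0,0,0,0,0.3],[0,0,0,0,0,0,0.3],[0,0,0,0,0,0,0.3],[0,0,-0.02,0,0,0,0.3],[0,0,-0.06,0,0,0,0.3],[0,0,-0.1,0,0,0,0.3],[-0.02,0,-0.12,0,0,0,0.3],[-0.02,0,-0.12,0,0,0,0.3],[-0.02,0,-0.12,0,0,0,0.3]]'
python3 - <<'E'
from h import *
s=read_state();im,z=get_image("wrist");cv2.imwrite("pics/w5.png",im)
print(s["position"],yaw(s))
import pickle;pickle.dump((s,im,z),open("w5.pkl","wb"))
E
```

```text
clock: 11.3
position: [571.7, 113.8, 183.5]
ee_rot: [0.998, -0.066, -0.001, 0.0]
contact_force: [0.3, -0.1, -0.5]
gripper_width: 55.4
grasp_force: 0.0
[571.67615878 113.75779038 183.48772665] -97.55485904966147
```

View pics/w5.png

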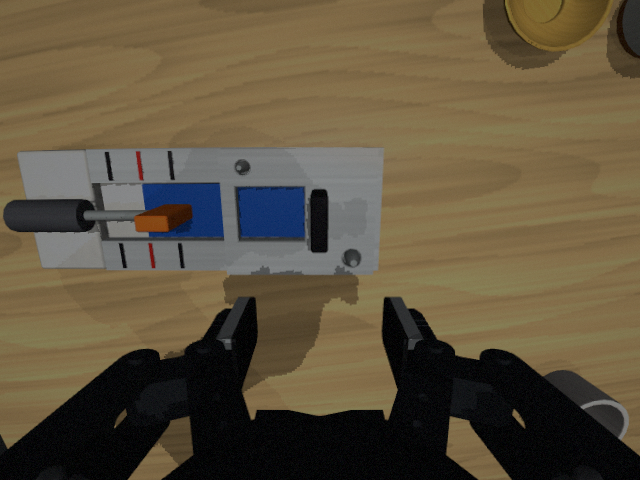

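The plate lies seated, with the thin pin at (242,167) and the thick pin at (351,258) standing proud through its holes. The tab is at (155,222). Now I'll check flatness by depth and locate the tab.

```bash
python3 - <<'E'
from h import *
import pickle
s,im,z=pickle.load(open("w5.pkl","rb"));P=pose("wrist",s)
C=np.array([594.1,127.05]);t=np.radians(-7.6);B=np.array([[np.cos(t),-np.sin(t)],[np.sin(t),np.cos(t)]])
K,d,Rc,o=P
hsv=cv2.cvtColor(im,cv2.COLOR_BGR2HSV)
def pt(u,v):
    n=cv2.undistortPoints(np.array([[[u,v]]],float),K,d)[0,0];return o+Rc@(np.r_[n,1]*np.median(z[v-2:v+3,u-2:u+3]))
for u,v in((230,155),(370,155),(370,265),(235,262),(300,160),(300,262),(190,155),(200,260)):
    q=pt(u,v);print((q[:2]-C)@B,q[2].round(1))
e=lambda uv,h:((ray(P,uv,h)[:,:2]-C)@B).round(1)
print("fin",e([(320,191)],96),"pins",e([(242,166),(351,257)],72))
og=((hsv[...,0]>5)&(hsv[...,0]<18)&(hsv[...,1]>170)&(hsv[...,2]>165)).astype(np.uint8);og[:200]=0;og[240:]=0;og[:,:130]=0;og[:,200:]=0
c=max(cv2.findContours(og,0,1)[0],key=cv2.contourArea);print("tab",cv2.boundingRect(c))
print(e([(136,224),(167,224),(151,218),(151,231)],95))
print("predict tab centre px",proj(P,[[*(C+B@[0,100]),95]]))
print(s["joints"])
S=s;tg=[*(C+B@[0,100]),120];print(tg,totool(S,tg))
E
```

```text
[44.31598268 50.87072124] 58.3
[ 44.17173486 -53.79772331] 58.6
[-42.60304812 -57.24674891] 58.7
[-40.07600239  52.65135199] 58.4
[40.47460668 -1.51525608] 58.5
[-39.90501165  -0.31976693] 58.9
[44.37447503 83.87476349] 50.6
[-40.98635981  84.0658302 ] 50.6
fin [[ 22.  -16.4]] pins [[ 37.   39.3]
 [-31.4 -40.3]]Traceback (most recent call last):
  File "<stdin>", line 14, in <module>
ValueError: max() iterable argument is empty
```

```bash
python3 - <<'E'
from h import *
import pickle
s,im,z=pickle.load(open("w5.pkl","rb"));P=pose("wrist",s)
C=np.array([594.1,127.05]);t=np.radians(-7.6);B=np.array([[np.cos(t),-np.sin(t)],[np.sin(t),np.cos(t)]])
e=lambda uv,h:((ray(P,uv,h)[:,:2]-C)@B).round(1)
print(e([(136,224),(167,224),(151,218),(151,231)],95))
print("predict tab px",proj(P,[[*(C+B@[0,100]),95]]))
print(s["joints"]);tg=[*(C+B@[0,100]),120];print(tg,totool(s,tg))
E
```

```text
[[ -0.2 110.1]
 [ -0.3  88.4]
 [  4.   99. ]
 [ -5.2 100.3]]
predict tab px [[150.36479242 223.68487932]]
[ 4.73992565e-01  3.52208696e-01 -1.67814457e-01 -3.06153269e-04
 -1.05183823e+00  9.65098383e-01]
[np.float64(607.3256390257122), np.float64(226.17155402515417), 120] [ 0.02062551 -0.1161496   0.06342152]
```

```bash
python3 -m handwheel '[[0.002,-0.013,0,0,0,-0.175,0.3],[0.004,-0.026,0,0,0,-0.35,0.3],[0.007,-0.039,0,0,0,-0.525,0.3],[0.009,-0.052,0,0,0,-0.7,0.3],[0.011,-0.065,0,0,0,-0.875,0.3],[0.014,-0.078,0,0,0,-1.05,0.3],[0.016,-0.091,0,0,0,-1.225,0.3],[0.018,-0.104,0,0,0,-1.4,0.3],[0.0206,-0.116,0,0,0,-1.57,0.3],[0.0206,-0.116,0,0,0,-1.57,0.3]]'
python3 -m handwheel '[[0,0,0.02,0,0,0,0.3],[0,0,0.045,0,0,0,0.3],[0,0,0.06,0,0,0,0.3],[0,0,0.06,0,0,0,0.3],[0,0,0.06,0,0,0,0.3]]'
python3 - <<'E'
from h import *
s=read_state();im,z=get_image("wrist");cv2.imwrite("pics/w6.png",im)
print(s["position"],yaw(s),totool(s,[607.3,226.2,62]))
import pickle;pickle.dump((s,im,z),open("w6.pkl","wb"))
E
```

```text
clock: 12.6
position: [607.6, 226.4, 182.4]
ee_rot: [0.753, 0.658, -0.001, -0.0]
contact_force: [0.2, -0.0, 0.8]
gripper_width: 55.7
grasp_force: 0.0
clock: 13.22
position: [608.2, 226.2, 125.2]
ee_rot: [0.753, 0.659, 0.001, 0.0]
contact_force: [-0.5, 0.6, 0.6]
gripper_width: 55.6
grasp_force: 0.0
[608.22699192 226.22815684 125.15840823] -7.627745211531809 [-0.00018833 -0.00100318  0.06315697]
```

View pics/w6.png

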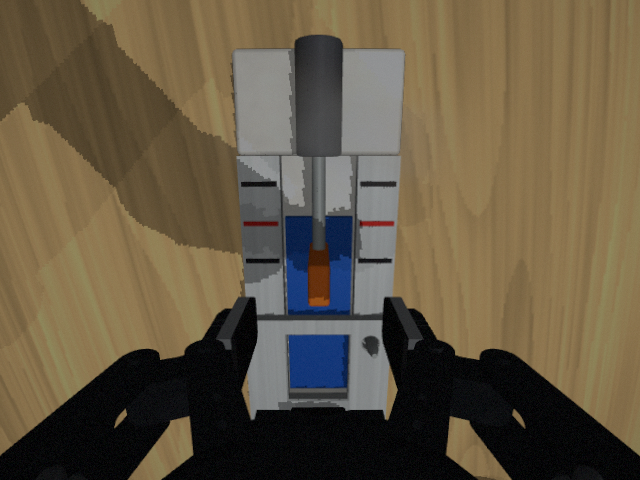

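The tab at (319,277) is centred between the fingers and aligned with them, and the plate is still flush. Now I'll go down and grip.

```bash
python3 -m handwheel '[[0,-0.001,0.02,0,0,0,0.3],[0,-0.001,0.045,0,0,0,0.3],[0,-0.001,0.058,0,0,0,0.3],[0,-0.001,0.062,0,0,0,0.3],[0,-0.001,0.062,0,0,0,0.3],[0,-0.001,0.062,0,0,0,0.3]]'
python3 -m handwheel '[[0,0,0,0,0,0,-1],[0,0,0,0,0,0,-1],[0,0,0,0,0,0,-1],[0,0,0,0,0,0,-1],[0,0,0,0,0,0,-1],[0,0,0,0,0,0,-1]]'
python3 -c "
from h import *
s=read_state();print(s['position'],yaw(s),(totool(s,[607.3,226.2,62])*1000).round(1))"
```

```text
clock: 14.02
position: [607.2, 226.6, 63.4]
ee_rot: [0.752, 0.659, 0.001, 0.0]
contact_force: [0.6, -1.2, 0.2]
gripper_width: 55.3
grasp_force: 0.0
clock: 14.78
position: [607.8, 226.2, 62.8]
ee_rot: [0.752, 0.659, 0.001, 0.001]
contact_force: [5.5, -1.9, 0.2]
gripper_width: 11.0
grasp_force: 61.1
[607.79632614 226.24044085  62.82834909] -7.5902095429476155 [-0.1 -0.5  0.8]
```

Gripped, with a small side load. Slide +25 mm along tool x (gate +y), gently.

```bash
python3 -m handwheel '[[0.004,0,0,0,0,0,-1],[0.009,0,0,0,0,0,-1],[0.014,0,0,0,0,0,-1],[0.019,0,0,0,0,0,-1],[0.023,0,0,0,0,0,-1],[0.025,0,0,0,0,0,-1],[0.025,0,0,0,0,0,-1],[0.025,0,0,0,0,0,-1],[0.025,0,0,0,0,0,-1],[0.025,0,0,0,0,0,-1]]'
python3 - <<'E'
from h import *
s=read_state();im,z=get_image("wrist");cv2.imwrite("pics/w7.png",im)
print(s["position"],yaw(s),(totool(s,[610.63,250.95,62])*1000).round(1))
E
```

```text
clock: 16.02
position: [610.7, 248.6, 62.8]
ee_rot: [0.753, 0.658, -0.001, 0.001]
contact_force: [6.0, -8.1, 1.2]
gripper_width: 11.3
grasp_force: 61.3
[610.69145973 248.63175669  62.76285414] -7.630425639665694 [ 2.3 -0.4  0.8]
```

View pics/w7.png

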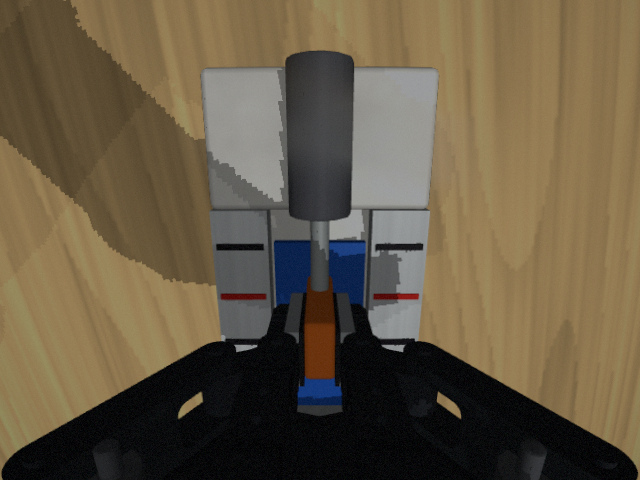

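```bash
python3 -m handwheel '[[0.001,0,0,0,0,0,-1],[0.002,0,0,0,0,0,-1],[0.002,0,0,0,0,0,-1],[0.002,0,0,0,0,0,-1],[0.002,0,0,0,0,0,-1],[0.002,0,0,0,0,0,-1]]'
python3 - <<'E'
from h import *
s=read_state();im,z=get_image("wrist");P=pose("wrist",s)
C=np.array([594.1,127.05]);t=np.radians(-7.6);B=np.array([[np.cos(t),-np.sin(t)],[np.sin(t),np.cos(t)]])
print((s["position"][:2]-C)@B,s["contact_force"],s["joint_vel"])
w=lambda y,h:[*(C+B@[0,y]),h]
print("tab top edges px at 25mm",proj(P,[w(137,95),w(113,95)]).round(1))
hsv=cv2.cvtColor(im,cv2.COLOR_BGR2HSV)
for r in range(275,395,3):print(r,hsv[r,319].tolist(),end=" ")
print()
print((im[335,215:250].mean(1)).astype(int)[:3])
# depth of plate & tab top
for u,v in((319,372),(319,360),(319,340)):
    n=cv2.undistortPoints(np.array([[[u,v]]],float),P[0],P[1])[0,0];q=P[3]+P[2]@(np.r_[n,1]*z[v,u]);print((q[:2]-C)@B,q[2])
tp,tz=get_image("top");cv2.imwrite("pics/top8.png",cv2.resize(tp[170:270,130:330],(800,400),interpolation=cv2.INTER_CUBIC))
E
```

```text
clock: 16.82
position: [610.9, 250.4, 62.8]
ee_rot: [0.753, 0.658, -0.001, 0.001]
contact_force: [5.7, -8.1, 1.8]
gripper_width: 11.2
grasp_force: 61.3
[  0.36416979 124.50968367] [ 5.67631229 -8.12328889  1.7916804 ] [ 2.20528014e-03 -2.12405244e-03 -1.21580907e-03 -3.82854746e-05
 -1.60356708e-03 -2.09761244e-03]
tab top edges px at 25mm [[320.2 321.5]
 [320.2 378.5]]
275 [90, 11, 72] 278 [96, 17, 73] 281 [90, 7, 72] 284 [75, 14, 73] 287 [70, 10, 73] 290 [75, 7, 72] 293 [11, 222, 69] 296 [12, 225, 68] 299 [10, 243, 66] 302 [12, 219, 70] 305 [13, 232, 67] 308 [14, 240, 69] 311 [12, 211, 69] 314 [12, 233, 69] 317 [10, 198, 72] 320 [11, 225, 68] 323 [11, 208, 86] 326 [12, 223, 104] 329 [13, 236, 105] 332 [12, 215, 108] 335 [12, 220, 108] 338 [12, 216, 110] 341 [11, 212, 108] 344 [12, 233, 105] 347 [12, 217, 108] 350 [12, 227, 108] 353 [12, 226, 107] 356 [12, 228, 105] 359 [12, 220, 108] 362 [12, 217, 107] 365 [12, 228, 105] 368 [11, 210, 107] 371 [12, 231, 105] 374 [12, 215, 108] 377 [11, 215, 102] 380 [110, 219, 126] 383 [110, 211, 128] 386 [110, 210, 126] 389 [109, 215, 126] 392 [110, 218, 125] 
[119 120 123]
[ -0.44278476 116.67534191] 96.08852006058312
[ -0.43466027 121.33552032] 95.3386899249079
[ -0.42097919 129.3223488 ] 94.682509790815
```

View pics/top8.png

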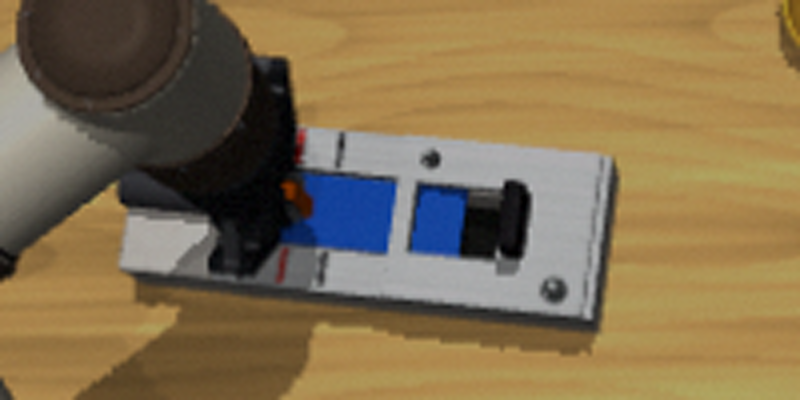

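The tab's top edges lie at rows 322 and 378, as predicted for 25 mm of travel. The outlet is half open and the plate is still flush on its pins. Handing in.

```bash
python3 -m handwheel '[[0,0,0,0,0,0,-1],[0,0,0,0,0,0,-1],[0,0,0,0,0,0,-1]]'; python3 -c "
from bench import *
print(job_done())"
```

```text
clock: 17.3
position: [610.9, 250.4, 62.8]
ee_rot: [0.753, 0.658, -0.001, 0.001]
contact_force: [5.9, -7.3, 0.9]
gripper_width: 11.1
grasp_force: 61.3
the job is handed in; nothing more can be done
None
```

The outlet plate lies flush over both pins, released, and the gripper holds the shutter at about 25 mm of its 50 mm travel; the job was handed in at about 17 s of the 48 s, and no verdict was returned.

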